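# Check the bench spring gauge at its set marker

### The arm

A 6-joint arm with a two-finger parallel gripper is mounted at the origin on the work surface. World frame = base frame: x ahead of the robot, y to its left, z up, the work surface at z = 0. Lengths are in m, angles in rad, forces in N, time in s.
With the tool pointing down it reaches from about 0.3 to 0.875 m from the base axis. Payload 6.4 kg.
Tool frame: the origin (TCP) lies at the centre of the arm's flange, where the gripper is bolted on; the fingertips stand 173 mm ahead of it and the grasp point (between the pads) lies 155 mm ahead of it; z points along the fingers, x is the direction in which the jaws open and shut, and the axes are right-handed (so a half turn about z gives the same grasp; the last joint's range is limited). The gripper opens to 85 mm and grips with 20 to 120 N. Pads are 22 mm wide; open, the fingers measure 114 mm over their backs; the gripper's body (76 mm by 85 mm) begins 54 mm behind the grasp point. The pads swing forward as they close: fully open they stand 13 mm farther back than shut.
Start: joints at [-1.484, 0.181, 1.607, -0, 1.354, -0.206], TCP at [0.166, -0.551, 0.405] pointing down, gripper open.
Joint ranges: [-2.99, 2.99], [-0.89, 2.07], [0.3, 2.58], [-1.14, 4.28], [0, 2.63], [-3.12, 3.12]. Speed limits (rad/s): [2.57, 2.57, 3.01, 3.14, 3.14, 3.14].

### API

Orientations are given as a unit quaternion [w, x, y, z].
In Python, from bench import ctrl gives the robot as it stands. The module is installed in compiled form; this text tells all that it offers.
- The arm moves only by the tool move_arm, never from a script. Its argument "moves" is a list of rows, each an object of numbers: "gripper": the opening in per cent of the stroke, from 0 (shut) to 100 (fully open); "x", "y", "z": the shift along the tool's x, y, z in cm; "roll": the turn about the tool's z in degrees. In form: [{"gripper": .., "x": .., "y": .., "z": .., "roll": ..}, ...]. A call has 1 to 5 rows; each row shifts and turns the commanded pose from where the row before left it, along the tool's axes as they then stand; what a row does not reach is not made up. A row lasts 1/8 s, in which the tool goes at most 62.5 mm and 10.7 degrees, less where a joint would pass 70% of its speed; a pose out of reach is approached as far as the arm can. A call is refused whole if a number of a shift passes 6.25 or a number of a turn 10.7, either way. A call with a gripper value outside its range is refused whole. The fingers move at their own pace and stop on an object; the grip force is fixed at half the most. Time passes only in rows, so rows that do not move let the fingers close. It gives the time, the measured TCP pose, the force and the opening at its end, in the units of the state.
- ctrl.get_obs(): the state, without advancing time (a new reading comes with each control period).
- ctrl.camera(name): name is "scene" or "top"; returns a dict with "img" (400x640x3 uint8, red, green, blue), "fx", "fy", "cx", "cy" (pixels), "world_from_camera" (4x4, takes a point from camera to world coordinates). Camera axes: x right, y up, looking along -z (the intrinsics and any distortion apply to the point x, -y, -z); pixel columns grow to the right and rows downward; lengths in m; the calibration is good to about 2 mm. A picture is of the moment at which its call begins. There is no depth.
- ctrl.hand_in(): hands the job in, once; it reports no verdict.
The state is a dict: "time_s": time; "q": joint angles; "dq": joint speeds; "joint_efforts": joint torques, N m; "eef_pos": TCP position; "eef_rot": TCP orientation; "wrist_force": force on the tool from outside, world axes, zero at the start; "torque": the same for the moment, N m; "opening": opening from 0.0 (shut) to 1.0 (fully open).
Only numpy, scipy, OpenCV 4.12 (cv2) and the standard library are available. Lean on these libraries where they do the work, as an engineer would, in place of code of your own. Each camera call takes 0.05 s, during which the arm holds its last target. There are 200 camera calls.

### The job

Check the spring gauge with the round barrel and the flat upright paddle: pull its paddle out until its pointer is level with the marker fin clamped on the gauge's scale, and keep it there for about two seconds. Then ease the paddle all the way back home without letting it snap, and let go of it. Leave the other, square-housed gauge with the ball knob alone.

Things in the scene. Friction and masses are not known exactly. Their poses are not given: they have to be found in the camera images.
- gauge_grip (a point): Middle (98 mm up) of the upright black paddle on the round-barrelled gauge: 12 mm thick along the pull (x), 40 mm wide (y), from 48 to 124 mm above the bench. It slides level along its -x, away from the barrel, roughly robotwards. At home the barrel (48 mm diameter, top 64 mm up) begins 32 mm behind it (+x). A pointer in line with its middle reaches to the scale on the +y side. The gauge is fixed.
- mark (a point): Top (50 mm up) of the set marker: a steel saddle with an upright fin (4 mm thick along x, 20 mm wide), fixed at the outer edge of the gauge's white scale, 47 mm to the +y side of the paddle's line and clear of the paddle. x and z are parallel to those of gauge_grip: the pointer is level with the fin when both have the same position along x. It is 70 to 105 mm in front (-x) of the paddle's home.
- gauge_slide (a joint): How far the paddle is pulled out, m: 0 is home against its stop, 0.125 fully out. A spring draws it home with about 2 N at home, growing by 1 N per 10 mm (12.5 N at 105 mm); let go, it snaps back.
- spare_slide (a joint): How far the other gauge's slide is out, m: 0 home, 0.08 fully out, sprung home likewise. This gauge is shorter, with a square grey housing, a round post with a 36 mm ball knob (top 110 mm above the bench) and no marker. It stands on the other side of the bench's middle, 0.34 m or more from the first, and is not to be used.

How it is judged:
By the outcome, as a careful person would: the job done as asked, in the order asked, and still so for the second after the job is handed in, with the robot touching nothing.
It also fails if it takes over 38 s, if anything falls off the work surface, if the arm or the gripper's body presses on something with over 40 N, if the wrist force passes 120 N, or if a joint passes its speed limit or range.

## Working session

There is one attempt and no reset: what is moved stays moved. The work goes in short steps, Python scripts to look and compute and a tool call to move; the robot and the scene stay as the last step left them, time stands still between calls to the robot, and variables do not carry over. Pictures are saved under pics/ and viewed, about 8 in all and at most 12, crops included, and the job is handed in when it is done.

Besides the shell and the picture viewer there is one more tool, called after "Call:" as name([rows], argument=value, ...), one row to a line, values as JSON. move_arm: Moves the arm, as the interface text tells. Its arguments: {"type":"object","properties":{"moves":{"type":"array","items":{"type":"object","properties":{"gripper":{"type":"number"},"x":{"type":"number"},"y":{"type":"number"},"z":{"type":"number"},"roll":{"type":"number"}}}}},"required":["moves"]}

```bash
mkdir -p pics
python3 - <<'E'
from bench import ctrl
import cv2,numpy as np
o=ctrl.get_obs();print(o)
for n in("scene","top"):
    c=ctrl.camera(n);cv2.imwrite(f"pics/{n}0.png",c["img"][:,:,::-1])
    print(n,{k:(np.round(v,4).tolist() if k!="img" else 0) for k,v in c.items()})
E
```

```text
{'time_s': 0.0, 'q': array([-1.48428750e+00,  1.81552551e-01,  1.60798305e+00,  5.42162749e-06,
        1.35376320e+00, -2.06263704e-01]), 'dq': array([-1.03320983e-03,  9.60218841e-04,  1.55638891e-03,  1.67383915e-03,
        8.40898587e-05, -8.53507812e-04]), 'joint_efforts': array([ 9.23700900e-04, -4.44865179e+01, -3.51333904e+01, -2.13350595e-04,
        9.09615046e-03,  1.53629122e-05]), 'eef_pos': array([ 0.16596586, -0.5502769 ,  0.40378947]), 'eef_rot': array([-6.39986594e-04,  8.02684815e-01, -5.96402851e-01, -5.64055598e-04]), 'wrist_force': array([ 0.17801855,  0.54401128, -0.12113737]), 'torque': array([-0.00730464, -0.02379553, -0.00504382]), 'opening': 0.9989463675781851}
scene {'img': 0, 'fx': 489.0465, 'fy': 489.0465, 'cx': 317.6384, 'cy': 201.9531, 'world_from_camera': [[-0.2462, -0.6207, 0.7444, 1.1952], [0.9692, -0.1577, 0.1891, 0.1889], [0.0, 0.768, 0.6404, 0.6502], [0.0, 0.0, 0.0, 1.0]]}
top {'img': 0, 'fx': 391.7403, 'fy': 391.7403, 'cx': 318.2461, 'cy': 199.5707, 'world_from_camera': [[0.0278, 0.9875, -0.1555, 0.4206], [-0.9995, 0.0299, 0.0115, 0.0111], [0.016, 0.1551, 0.9878, 0.9328], [0.0, 0.0, 0.0, 1.0]]}
```

View pics/scene0.png

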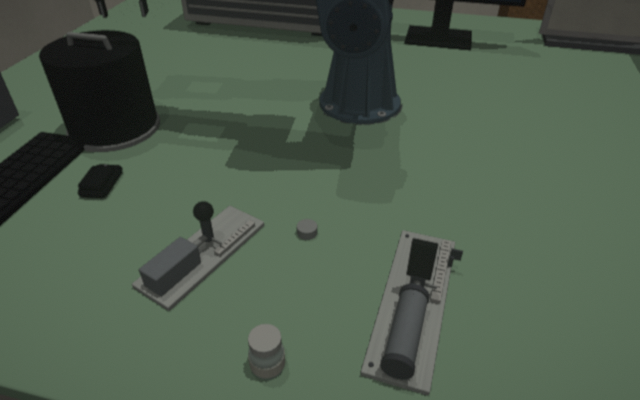

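View pics/top0.png

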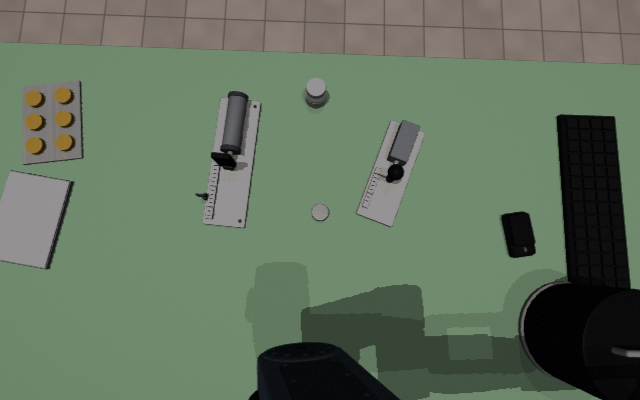

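The scene view shows the round-barrelled gauge at (410,310), with its paddle at (423,258) and the marker at (455,257). In the top view its paddle is at (224,160) and the marker at (203,196). I'll enlarge both views.

Run:
```python
import cv2,numpy as np
a=cv2.imread("pics/scene0.png")[225:390,355:475];b=cv2.imread("pics/top0.png")[85:235,190:270]
f=lambda i,s:cv2.resize(np.clip(i*2.2,0,255).astype('uint8'),None,fx=s,fy=s,interpolation=cv2.INTER_CUBIC)
A=f(a,3.6);B=f(b,3.96);h=min(len(A),len(B));cv2.imwrite("pics/c1.png",np.hstack([A[:h],B[:h]]));print(A.shape,B.shape)
```

```text
(594, 432, 3) (594, 317, 3)
```

View pics/c1.png

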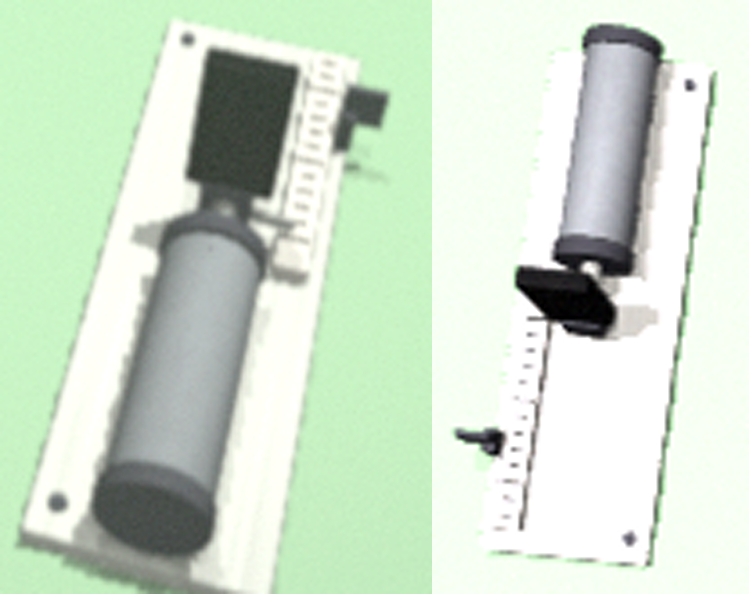

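The crops show the same two bolts in both views: (188,40)/(58,502) in scene and (690,85)/(629,539) in top. The paddle top edge and the fin top are also visible in both. Next I'll triangulate these points.

```bash
cat > h.py <<'E'
import numpy as np
C={"scene":(489.0465,317.6384,201.9531,[[-0.2462,-0.6207,0.7444,1.1952],[0.9692,-0.1577,0.1891,0.1889],[0,0.768,0.6404,0.6502]]),
"top":(391.7403,318.2461,199.5707,[[0.0278,0.9875,-0.1555,0.4206],[-0.9995,0.0299,0.0115,0.0111],[0.016,0.1551,0.9878,0.9328]])}
def ray(n,u,v):
    f,cx,cy,M=C[n];M=np.array(M);d=M[:,:3]@[(u-cx)/f,-(v-cy)/f,-1];return M[:,3],d/np.linalg.norm(d)
def plane(n,u,v,z):
    o,d=ray(n,u,v);return o+d*(z-o[2])/d[2]
def tri(a,b):
    (o,d),(p,e)=ray("scene",*a),ray("top",*b)
    t=np.linalg.lstsq(np.c_[d,-e],p-o,rcond=None)[0];P,Q=o+t[0]*d,p+t[1]*e
    return (P+Q)/2,np.linalg.norm(P-Q)
def proj(n,P):
    f,cx,cy,M=C[n];M=np.array(M);c=M[:,:3].T@(np.array(P)-M[:,3]);return cx-f*c[0]/c[2],cy+f*c[1]/c[2]
S=lambda x,y:((x+.5)/3.6-.5+355,(y+.5)/3.6-.5+225)
T=lambda x,y:((x-432+.5)/3.96-.5+190,(y+.5)/3.96-.5+85)
E
python3 - <<'E'
from h import *
np.set_printoptions(precision=4,suppress=True)
b1,e1=tri(S(188,40),T(629,539));b2,e2=tri(S(58,502),T(690,85))
print(b1,e1,b2,e2);d=b2-b1;yaw=np.arctan2(d[1],d[0]);print("yaw",np.degrees(yaw),np.linalg.norm(d))
R=np.array([[np.cos(yaw),np.sin(yaw)],[-np.sin(yaw),np.cos(yaw)]])
def show(n,P,e=0):print(n,P,R@(P[:2]),e)
show("b1",b1)
for n,s,t in [("pad top +y",(300,67),(517,268)),("fin outer",(388,92),(457,432)),("fin inner",(350,85),(482,433))]:
    show(n,*tri(S(*s),T(*t)))
for n,p in [("far -y",(207,48)),("far +y",(300,67))]:show("scene z.124 "+n,plane("scene",*S(*p),.124))
for n,p in [("+y +x",(517,268)),("-y +x",(588,275)),("+y -x",(517,289))]:show("top z.124 "+n,plane("top",*T(*p),.124))
for n,p in [("out",(388,92)),("in",(350,85))]:show("scene z.05 "+n,plane("scene",*S(*p),.05))
for n,p in [("out",(457,433)),("in",(482,433))]:show("top z.05 "+n,plane("top",*T(*p),.05))
# barrel end cap top z.064 left/right silhouettes
for n,p in [("barrel top view L,near",(556,262)),("R",(632,270))]:show(n,plane("top",*T(*p),.04))
E
```

```text
[0.5093 0.186  0.0124] 0.00332028643619125 [0.7933 0.1648 0.0132] 0.00341360459552817
yaw -4.278033449585799 0.2847762194876343
b1 [0.5093 0.186  0.0124] [0.494  0.2235] 0
pad top +y [0.6407 0.2327 0.1297] [0.6216 0.2799] 0.005003127366378325
fin outer [0.5642 0.2813 0.0516] [0.5416 0.3226] 0.00468676458119915
fin inner [0.564  0.2651 0.0523] [0.5427 0.3065] 0.0015009591980157514
scene z.124 far -y [0.6318 0.1963 0.124 ] [0.6154 0.2429] 0
scene z.124 far +y [0.6337 0.2357 0.124 ] [0.6144 0.2823] 0
top z.124 +y +x [0.6425 0.2317 0.124 ] [0.6234 0.279 ] 0
top z.124 -y +x [0.6398 0.1936 0.124 ] [0.6236 0.2408] 0
top z.124 +y -x [0.6309 0.2309 0.124 ] [0.6119 0.2773] 0
scene z.05 out [0.5616 0.2839 0.05  ] [0.5388 0.325 ] 0
scene z.05 in [0.5612 0.2662 0.05  ] [0.5398 0.3073] 0
top z.05 out [0.564  0.2793 0.05  ] [0.5416 0.3206] 0
top z.05 in [0.5645 0.265  0.05  ] [0.5431 0.3064] 0
barrel top view L,near [0.6699 0.2319 0.04  ] [0.6508 0.2812] 0
R [0.6665 0.1868 0.04  ] [0.6507 0.236 ] 0
```

Call:
move_arm([
  {"gripper":100,"roll":-10},
  {"gripper":100,"roll":-10},
  {"gripper":100,"roll":-10},
  {"gripper":100,"roll":-10},
  {"gripper":100,"roll":-10},
])

```text
validation failed for argument at $.mo...
```

Call:
move_arm([
  {"gripper":100,"roll":-10},
  {"gripper":100,"roll":-9},
  {"gripper":100,"x":2.5,"y":-5},
  {"gripper":100,"x":2.5,"y":-5},
  {"gripper":100,"x":2.5,"y":-5},
])

```text
validation failed for argument at $.mo...
```

Call:
move_arm([
  {"gripper":100,"x":2.5,"y":-5},
  {"gripper":100,"x":2.5,"y":-5},
  {"gripper":100,"x":2.5,"y":-5},
  {"gripper":100,"x":2.5,"y":-5},
  {"gripper":100,"x":2.5,"y":-5},
])

```text
validation failed for argument at $.mo...
```

Call:
move_arm([
  {"gripper":100,"x":2.5,"y":-5},
  {"gripper":100,"x":2.5,"y":-5},
  {"gripper":100,"x":2.5,"y":-5},
  {"gripper":100,"x":2.5,"y":-5},
  {"gripper":100},
])

```text
validation failed for argument at $.mo...
```

Call:
move_arm([
  {"gripper":100,"x":0,"y":0,"z":0,"roll":-10},
  {"gripper":100,"x":0,"y":0,"z":0,"roll":-10},
  {"gripper":100,"x":0,"y":0,"z":0,"roll":-10},
  {"gripper":100,"x":0,"y":0,"z":0,"roll":-10},
  {"gripper":100,"x":0,"y":0,"z":0,"roll":-10},
])

```text
time_s: 0.72
eef_pos: [0.166, -0.5504, 0.4041]
eef_rot: [-0.001, 0.98, -0.198, -0.0]
wrist_force: [0.5, 0.3, 0.9]
opening: 1.002
```

Call:
move_arm([
  {"gripper":100,"x":0,"y":0,"z":0,"roll":-10},
  {"gripper":100,"x":0,"y":0,"z":0,"roll":-9},
  {"gripper":100,"x":2.5,"y":-5,"z":0,"roll":0},
  {"gripper":100,"x":2.5,"y":-5,"z":0,"roll":0},
  {"gripper":100,"x":2.5,"y":-5,"z":0,"roll":0},
])

```text
time_s: 1.35
eef_pos: [0.2523, -0.4049, 0.4042]
eef_rot: [-0.0, 0.999, -0.037, -0.0]
wrist_force: [0.2, -0.6, 0.6]
opening: 0.999
```

Call:
move_arm([
  {"gripper":100,"x":2.5,"y":-5,"z":0,"roll":0},
  {"gripper":100,"x":2.5,"y":-5,"z":0,"roll":0},
  {"gripper":100,"x":2.5,"y":-5,"z":0,"roll":0},
  {"gripper":100,"x":2.5,"y":-5,"z":0,"roll":0},
  {"gripper":100,"x":2.5,"y":-5,"z":0,"roll":0},
])

```text
time_s: 1.98
eef_pos: [0.3954, -0.1646, 0.4046]
eef_rot: [0.0, 0.999, -0.037, 0.0]
wrist_force: [0.5, -0.6, 0.3]
opening: 1.002
```

Call:
move_arm([
  {"gripper":100,"x":2.5,"y":-5,"z":0,"roll":0},
  {"gripper":100,"x":2.5,"y":-5,"z":0,"roll":0},
  {"gripper":100,"x":2.5,"y":-5,"z":0,"roll":0},
  {"gripper":100,"x":2.5,"y":-5,"z":0,"roll":0},
  {"gripper":100,"x":0,"y":0,"z":0,"roll":0},
])

```text
time_s: 2.6
eef_pos: [0.5101, 0.0289, 0.4042]
eef_rot: [-0.0, 0.999, -0.034, -0.0]
wrist_force: [0.2, -0.9, -0.5]
opening: 1.001
```

```bash
cat >> h.py <<'E'
def gf(P,yaw=np.radians(-4.28)):
    c,s=np.cos(yaw),np.sin(yaw);return np.array([c*P[0]+s*P[1],-s*P[0]+c*P[1]])
def st():
    from bench import ctrl
    o=ctrl.get_obs();q=o["eef_rot"];print("t %.2f"%o["time_s"],"g",gf(o["eef_pos"]).round(4),"z",o["eef_pos"][2].round(4),"yaw",np.degrees(2*np.arctan2(q[2],q[1])).round(2),"F",o["wrist_force"].round(1),"op",o["opening"].round(3),"q",o["q"].round(2))
E
python3 -c "from h import *;st()"
```

```text
Traceback (most recent call last):
  File "h.py", line 20, in st
    o=ctrl.get_obs();q=o["eef_rot"];print("t %.2f"%o["time_s"],"g",gf(o["eef_pos"]).round(4),"z",o["eef_pos"][2].round(4),"yaw",np.degrees(2*np.arctan2(q[2],q[1])).round(2),"F",o["wrist_force"].round(1),"op",o["opening"].round(3),"q",o["q"].round(2))
                                                                                                                                                                                                                ^^^^^^^^^^^^^^^^^^
AttributeError: 'float' object has no attribute 'round'
```

Call:
move_arm([
  {"gripper":100,"x":2.8,"y":-4.85,"z":0,"roll":0.4},
  {"gripper":100,"x":2.8,"y":-4.85,"z":0,"roll":0},
  {"gripper":100,"x":2.8,"y":-4.85,"z":0,"roll":0},
  {"gripper":100,"x":2.8,"y":-4.85,"z":0,"roll":0},
  {"gripper":100,"x":0,"y":0,"z":5,"roll":0},
])

```text
time_s: 3.22
eef_pos: [0.6392, 0.2126, 0.3586]
eef_rot: [-0.001, 0.999, -0.039, 0.005]
wrist_force: [0.5, -1.0, -0.1]
opening: 1.001
```

Call:
move_arm([
  {"gripper":100,"x":0,"y":0,"z":0,"roll":0},
])

```text
time_s: 3.35
eef_pos: [0.6346, 0.2095, 0.3492]
eef_rot: [0.001, 0.999, -0.04, -0.005]
wrist_force: [-0.5, -0.5, 0.2]
opening: 1.0
```

```bash
sed -i 's/o\["opening"\].round(3)/round(o["opening"],3)/' h.py
cat >> h.py <<'E'
def pic(name,n,x0,x1,y0,y1,s):
    from bench import ctrl
    import cv2
    im=ctrl.camera(n)["img"][:,:,::-1];cv2.imwrite(f"pics/raw_{name}.png",im)
    return cv2.resize(np.clip(im[y0:y1,x0:x1]*2.2,0,255).astype('uint8'),None,fx=s,fy=s,interpolation=cv2.INTER_CUBIC)
E
python3 - <<'E'
from h import *
import cv2
st();a=pic("s2","scene",330,490,190,340,2.5);b=pic("t2","top",170,330,85,235,2.5);cv2.imwrite("pics/c2.png",np.hstack([a,b]))
E
```

```text
t 3.35 g [0.6172 0.2563] z 0.3492 yaw -4.62 F [-0.5 -0.5  0.2] op 1.0 q [ 0.14  0.44  1.4  -0.    1.32  0.22]
```

View pics/c2.png

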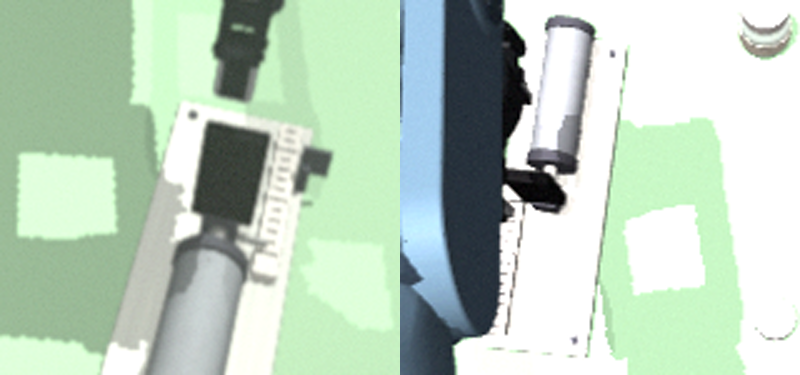

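The scene crop shows the finger above and in line with the paddle, and the paddle clear below it. I'll descend now.

Call:
move_arm([
  {"gripper":100,"x":0,"y":-0.4,"z":2.5,"roll":0},
  {"gripper":100,"x":0,"y":0,"z":2.5,"roll":0},
  {"gripper":100,"x":0,"y":0,"z":2.5,"roll":0},
  {"gripper":100,"x":0,"y":0,"z":1.5,"roll":0},
  {"gripper":100,"x":0,"y":0,"z":0,"roll":0},
])

```text
time_s: 4.08
eef_pos: [0.6367, 0.2137, 0.265]
eef_rot: [0.0, 0.999, -0.041, -0.0]
wrist_force: [-0.2, -0.4, 0.7]
opening: 1.0
```

Run:
```python
from h import *
import cv2
st();a=pic("s3","scene",330,490,190,340,3.5);cv2.imwrite("pics/c3.png",a)
```

```text
t 4.08 g [0.619  0.2606] z 0.265 yaw -4.67 F [-0.2 -0.4  0.7] op 1.0 q [ 0.15  0.53  1.44 -0.    1.17  0.23]
```

View pics/c3.png

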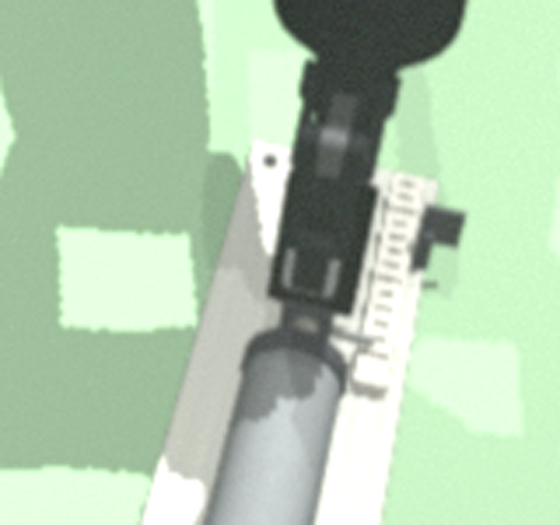

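The +x finger is in front of the paddle, centred on it and clear of the barrel, and the pointer shows at (355,335). I'll lower 8 mm, bias 2 mm robotwards and close.

Call:
move_arm([
  {"gripper":100,"x":-0.2,"y":0,"z":0.8,"roll":-0.4},
  {"gripper":40,"x":0,"y":0,"z":0,"roll":0},
  {"gripper":25,"x":0,"y":0,"z":0,"roll":0},
  {"gripper":0,"x":0,"y":0,"z":0,"roll":0},
  {"gripper":0,"x":0,"y":0,"z":0,"roll":0},
])

```text
time_s: 4.75
eef_pos: [0.6348, 0.2145, 0.257]
eef_rot: [-0.0, 0.999, -0.037, 0.0]
wrist_force: [2.2, -0.0, -0.8]
opening: 0.146
```

Call:
move_arm([
  {"gripper":0,"x":0,"y":0,"z":0,"roll":0},
  {"gripper":0,"x":0,"y":0,"z":0,"roll":0},
  {"gripper":0,"x":0,"y":0,"z":0,"roll":0},
])

```text
time_s: 5.12
eef_pos: [0.6349, 0.2145, 0.2571]
eef_rot: [-0.0, 0.999, -0.037, 0.001]
wrist_force: [2.3, 0.5, 0.5]
opening: 0.131
```

```bash
python3 -c "from h import *;st()"
```

```text
t 5.12 g [0.6172 0.2612] z 0.2571 yaw -4.23 F [2.3 0.5 0.5] op 0.131 q [0.15 0.54 1.45 0.   1.15 0.22]
```

Gripped: the opening equals about 11 mm and the spring pulls with 2.3 N. I'll pull out most of the way.

Call:
move_arm([
  {"gripper":0,"x":-1,"y":0,"z":0,"roll":0},
  {"gripper":0,"x":-1.5,"y":0,"z":0,"roll":0},
  {"gripper":0,"x":-1.5,"y":0,"z":0,"roll":0},
  {"gripper":0,"x":-1.5,"y":0,"z":0,"roll":0},
  {"gripper":0,"x":-1,"y":0,"z":0,"roll":0},
])

```text
time_s: 5.75
eef_pos: [0.5698, 0.2192, 0.2571]
eef_rot: [-0.0, 0.999, -0.037, 0.002]
wrist_force: [9.2, 0.7, -2.6]
opening: 0.128
```

Call:
move_arm([
  {"gripper":0,"x":-0.5,"y":0,"z":0,"roll":0},
  {"gripper":0,"x":0,"y":0,"z":0,"roll":0},
  {"gripper":0,"x":0,"y":0,"z":0,"roll":0},
])

```text
time_s: 6.12
eef_pos: [0.5654, 0.2195, 0.2571]
eef_rot: [-0.0, 0.999, -0.037, 0.002]
wrist_force: [9.0, -0.2, -3.3]
opening: 0.133
```

Run:
```python
from h import *
import cv2
st();a=pic("s4","scene",400,480,215,300,7);b=pic("t4","top",190,270,85,235,3.96)
cv2.imwrite("pics/c4.png",np.hstack([a,cv2.resize(b[:,:],(230,a.shape[0]))]))
```

```text
t 6.12 g [0.5474 0.261 ] z 0.2571 yaw -4.23 F [ 9.  -0.2 -3.3] op 0.133 q [ 0.17  0.41  1.63 -0.    1.09  0.25]
```

View pics/c4.png

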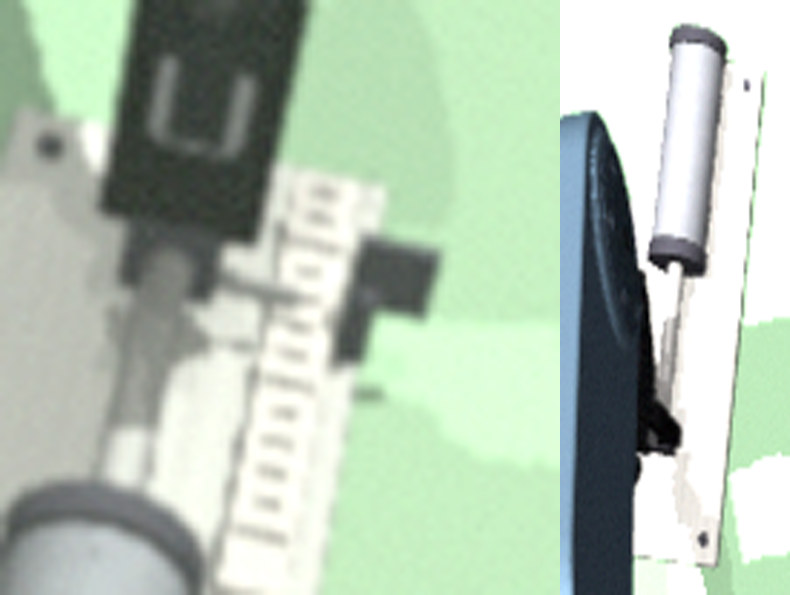

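The scene crop shows the pointer tip at (295,297), the fin top edge at (365..440, 240..255) and the fin body down to the saddle foot at about (345,360). The pointer is close to level with the fin. For a better slide target I'll enlarge the home pictures.

Run:
```python
import cv2,numpy as np
f=lambda n,x0,x1,y0,y1,s:cv2.resize(np.clip(cv2.imread(n)[y0:y1,x0:x1]*2.2,0,255).astype('uint8'),None,fx=s,fy=s,interpolation=cv2.INTER_CUBIC)
a=f("pics/top0.png",192,242,145,205,9);b=f("pics/scene0.png",415,465,235,295,7)
b=np.pad(b,((0,540-len(b)),(0,0),(0,0)));cv2.imwrite("pics/c5.png",np.hstack([a[:540],b]));print(a.shape,b.shape)
```

```text
(540, 450, 3) (540, 350, 3)
```

View pics/c5.png

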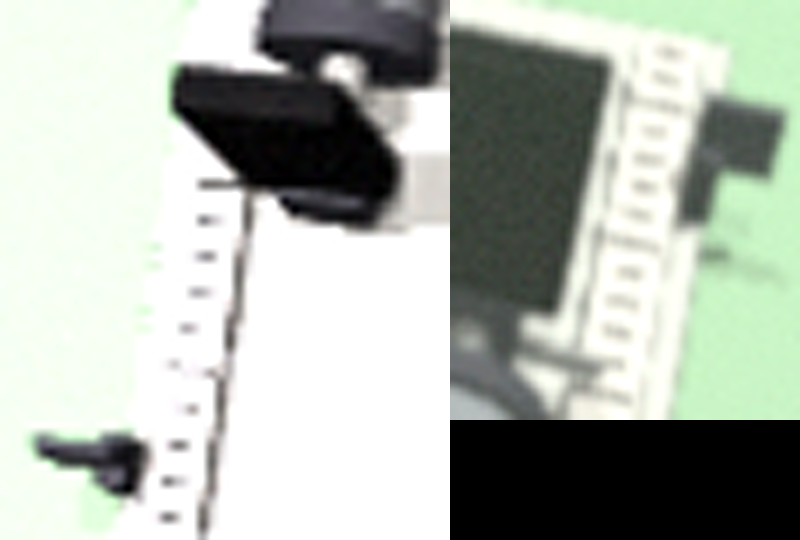

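Run:
```python
from h import *
np.set_printoptions(precision=4,suppress=True)
T2=lambda x,y:((x+.5)/9-.5+192,(y+.5)/9-.5+145)
S2=lambda x,y:((x-450+.5)/7-.5+415,(y+.5)/7-.5+235)
S4=lambda x,y:((x+.5)/7-.5+400,(y+.5)/7-.5+215)
G=lambda P:np.r_[gf(P),P[2]]
P,e=tri(S2(605,370),T2(200,184));print("pointer tip home tri",G(P),e)
for z in(.013,.02,.03,.04):
  print(z,"top ptr tip",G(plane("top",*T2(200,184),z)),"scene home",G(plane("scene",*S2(605,370),z)),"scene now",G(plane("scene",*S4(295,297),z)))
for p in[(200,184),(215,370),(178,445)]:print("tick",G(plane("top",*T2(*p),.0135)))
for p in[(632,402),(657,243),(685,107)]:print("scene long tick",G(plane("scene",*S2(*p),.0135)))
for p in[(40,436),(40,448),(62,447),(62,460),(85,449)]:print("fin top .05",G(plane("top",*T2(*p),.05)))
for p in[(715,95),(785,112)]:print("fin top scene",G(plane("scene",*S2(*p),.05)))
for n,p in[("+y+x",(175,65)),("-y+x",(335,85)),("+y-x",(175,100)),("-y-x",(345,122))]:print("pad",n,G(plane("top",*T2(*p),.124)))
```

```text
pointer tip home tri [0.6174 0.2956 0.0297] 0.00041459610726552994
0.013 top ptr tip [0.6211 0.3005 0.013 ] scene home [0.6024 0.2959 0.013 ] scene now [0.5286 0.2945 0.013 ]
0.02 top ptr tip [0.6195 0.2986 0.02  ] scene home [0.6087 0.2957 0.02  ] scene now [0.5357 0.2943 0.02  ]
0.03 top ptr tip [0.6173 0.2958 0.03  ] scene home [0.6177 0.2954 0.03  ] scene now [0.5459 0.2941 0.03  ]
0.04 top ptr tip [0.6151 0.293  0.04  ] scene home [0.6268 0.2951 0.04  ] scene now [0.5561 0.2938 0.04  ]
tick [0.6209 0.3004 0.0135]
tick [0.5714 0.2892 0.0135]
tick [0.5504 0.296  0.0135]
scene long tick [0.6107 0.3034 0.0135]
scene long tick [0.5575 0.3025 0.0135]
scene long tick [0.5073 0.3032 0.0135]
fin top .05 [0.5438 0.3209 0.05  ]
fin top .05 [0.5408 0.3204 0.05  ]
fin top .05 [0.5416 0.3149 0.05  ]
fin top .05 [0.5383 0.3144 0.05  ]
fin top .05 [0.5417 0.3091 0.05  ]
fin top scene [0.5392 0.3082 0.05  ]
fin top scene [0.5397 0.3252 0.05  ]
pad +y+x [0.6245 0.2794 0.124 ]
pad -y+x [0.6237 0.2413 0.124 ]
pad +y-x [0.6161 0.2781 0.124 ]
pad -y-x [0.6151 0.2378 0.124 ]
```

Call:
move_arm([
  {"gripper":0,"x":-0.5,"y":0,"z":0,"roll":0},
  {"gripper":0,"x":0,"y":0,"z":0,"roll":0},
  {"gripper":0,"x":0,"y":0,"z":0,"roll":0},
])

```text
time_s: 6.6
eef_pos: [0.5605, 0.2198, 0.2571]
eef_rot: [-0.0, 0.999, -0.037, 0.002]
wrist_force: [9.1, 0.9, -3.4]
opening: 0.133
```

Run:
```python
from h import *
import cv2
st();a=pic("s6","scene",420,475,230,290,10)
R=lambda g:(np.cos(np.radians(-4.28))*g[0]-np.sin(np.radians(-4.28))*g[1],np.sin(np.radians(-4.28))*g[0]+np.cos(np.radians(-4.28))*g[1],g[2])
def px(g):
    u,v=proj("scene",R(g));return int((u-420+.5)*10),int((v-230+.5)*10)
for x,c in((.539,(255,0,0)),(.541,(0,0,255)),(.543,(255,0,0))):
    cv2.line(a,px((x,.297,.03)),px((x,.306,.03)),c,1)     # where the pointer line should run if level
    cv2.line(a,px((x,.3065,.05)),px((x,.3245,.05)),c,1)    # fin top
cv2.imwrite("pics/c6.png",a)
```

```text
t 6.60 g [0.5425 0.261 ] z 0.2571 yaw -4.23 F [ 9.1  0.9 -3.4] op 0.133 q [ 0.18  0.41  1.64 -0.    1.09  0.25]
```

View pics/c6.png

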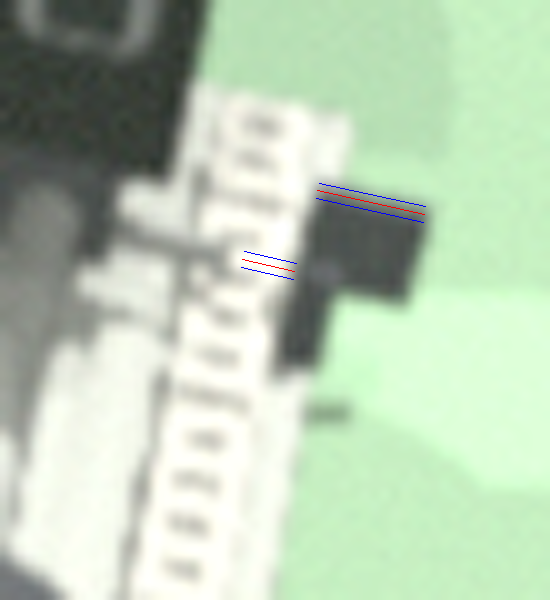

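The pointer line reaches (228,253) and extrapolates onto the overlay lines for x = 0.540–0.541. The fin's top lies on the same overlay lines, so the pointer is level to within about 1 mm. I'll hold for about 2.3 s.

Call:
move_arm([
  {"gripper":0,"x":0,"y":0,"z":0,"roll":0},
  {"gripper":0,"x":0,"y":0,"z":0,"roll":0},
  {"gripper":0,"x":0,"y":0,"z":0,"roll":0},
  {"gripper":0,"x":0,"y":0,"z":0,"roll":0},
  {"gripper":0,"x":0,"y":0,"z":0,"roll":0},
])

```text
time_s: 7.28
eef_pos: [0.5605, 0.2198, 0.2571]
eef_rot: [-0.0, 0.999, -0.037, 0.002]
wrist_force: [9.7, -0.5, -3.9]
opening: 0.136
```

Call:
move_arm([
  {"gripper":0,"x":0,"y":0,"z":0,"roll":0},
  {"gripper":0,"x":0,"y":0,"z":0,"roll":0},
  {"gripper":0,"x":0,"y":0,"z":0,"roll":0},
  {"gripper":0,"x":0,"y":0,"z":0,"roll":0},
  {"gripper":0,"x":0,"y":0,"z":0,"roll":0},
])

```text
time_s: 7.9
eef_pos: [0.5605, 0.2198, 0.2571]
eef_rot: [-0.0, 0.999, -0.037, 0.002]
wrist_force: [8.7, -0.9, -3.0]
opening: 0.135
```

Call:
move_arm([
  {"gripper":0,"x":0,"y":0,"z":0,"roll":0},
  {"gripper":0,"x":0,"y":0,"z":0,"roll":0},
  {"gripper":0,"x":0,"y":0,"z":0,"roll":0},
  {"gripper":0,"x":0,"y":0,"z":0,"roll":0},
  {"gripper":0,"x":0,"y":0,"z":0,"roll":0},
])

```text
time_s: 8.52
eef_pos: [0.5606, 0.2198, 0.2571]
eef_rot: [-0.0, 0.999, -0.037, 0.002]
wrist_force: [9.6, 0.1, -3.5]
opening: 0.133
```

Call:
move_arm([
  {"gripper":0,"x":0,"y":0,"z":0,"roll":0},
  {"gripper":0,"x":0,"y":0,"z":0,"roll":0},
  {"gripper":0,"x":0.5,"y":0,"z":0,"roll":0},
  {"gripper":0,"x":0.8,"y":0,"z":0,"roll":0},
  {"gripper":0,"x":0.8,"y":0,"z":0,"roll":0},
])

```text
time_s: 9.15
eef_pos: [0.5814, 0.2183, 0.2571]
eef_rot: [-0.0, 0.999, -0.037, 0.001]
wrist_force: [7.7, 1.0, -1.2]
opening: 0.133
```

Call:
move_arm([
  {"gripper":0,"x":0.8,"y":0,"z":0,"roll":0},
  {"gripper":0,"x":0.8,"y":0,"z":0,"roll":0},
  {"gripper":0,"x":0.8,"y":0,"z":0,"roll":0},
  {"gripper":0,"x":0.8,"y":0,"z":0,"roll":0},
  {"gripper":0,"x":0.8,"y":0,"z":0,"roll":0},
])

```text
time_s: 9.78
eef_pos: [0.621, 0.2155, 0.257]
eef_rot: [-0.0, 0.999, -0.037, 0.0]
wrist_force: [4.2, 0.2, 2.3]
opening: 0.134
```

Call:
move_arm([
  {"gripper":0,"x":0.6,"y":0,"z":0,"roll":0},
  {"gripper":0,"x":0.4,"y":0,"z":0,"roll":0},
  {"gripper":0,"x":0.3,"y":0,"z":0,"roll":0},
  {"gripper":0,"x":0,"y":0,"z":0,"roll":0},
])

```text
time_s: 10.28
eef_pos: [0.6339, 0.2145, 0.257]
eef_rot: [-0.0, 0.999, -0.037, 0.0]
wrist_force: [2.4, -0.1, 5.7]
opening: 0.131
```

```bash
python3 -c "from h import *;st()"
```

```text
t 10.28 g [0.6161 0.2613] z 0.257 yaw -4.22 F [ 2.4 -0.1  5.7] op 0.131 q [0.15 0.54 1.45 0.   1.15 0.22]
```

Now I'll creep to the stop in 1 mm steps, watching for the force to reverse.

Call:
move_arm([
  {"gripper":0,"x":0.1,"y":0,"z":0,"roll":0},
  {"gripper":0,"x":0.1,"y":0,"z":0,"roll":0},
  {"gripper":0,"x":0,"y":0,"z":0,"roll":0},
])

```text
time_s: 10.65
eef_pos: [0.6356, 0.2144, 0.257]
eef_rot: [-0.0, 0.999, -0.037, 0.0]
wrist_force: [2.6, -0.7, 5.3]
opening: 0.137
```

Call:
move_arm([
  {"gripper":0,"x":0.1,"y":0,"z":0,"roll":0},
  {"gripper":0,"x":0,"y":0,"z":0,"roll":0},
])

```text
time_s: 10.9
eef_pos: [0.6366, 0.2143, 0.257]
eef_rot: [-0.0, 0.999, -0.037, 0.0]
wrist_force: [2.1, 0.1, 5.7]
opening: 0.133
```

Call:
move_arm([
  {"gripper":0,"x":0.1,"y":0,"z":0,"roll":0},
  {"gripper":0,"x":0,"y":0,"z":0,"roll":0},
])

```text
time_s: 11.15
eef_pos: [0.6372, 0.2144, 0.257]
eef_rot: [0.0, 0.999, -0.037, -0.001]
wrist_force: [-0.6, -0.8, 6.8]
opening: 0.134
```

Call:
move_arm([
  {"gripper":0,"x":0.1,"y":0,"z":0,"roll":0},
  {"gripper":0,"x":0,"y":0,"z":0,"roll":0},
])

```text
time_s: 11.4
eef_pos: [0.6376, 0.2144, 0.257]
eef_rot: [0.0, 0.999, -0.037, -0.002]
wrist_force: [-4.6, -0.4, 9.5]
opening: 0.134
```

The force has reversed to -4.6 N, so the paddle is on its stop. I'll unload slightly, open and rise.

Call:
move_arm([
  {"gripper":0,"x":-0.1,"y":0,"z":0,"roll":0},
  {"gripper":20,"x":0,"y":0,"z":0,"roll":0},
  {"gripper":40,"x":0,"y":0,"z":0,"roll":0},
  {"gripper":80,"x":0,"y":0,"z":0,"roll":0},
  {"gripper":80,"x":0,"y":0,"z":0,"roll":0},
])

```text
time_s: 12.02
eef_pos: [0.6375, 0.2142, 0.2563]
eef_rot: [0.0, 0.999, -0.037, -0.0]
wrist_force: [-0.4, 0.6, 0.1]
opening: 0.793
```

Call:
move_arm([
  {"gripper":80,"x":0,"y":0,"z":0,"roll":0},
  {"gripper":80,"x":0,"y":0,"z":-1.5,"roll":0},
  {"gripper":80,"x":0,"y":0,"z":-3,"roll":0},
  {"gripper":80,"x":0,"y":0,"z":-4,"roll":0},
  {"gripper":80,"x":0,"y":0,"z":-4,"roll":0},
])

```text
time_s: 12.65
eef_pos: [0.6376, 0.2142, 0.3842]
eef_rot: [-0.0, 0.999, -0.037, 0.001]
wrist_force: [-0.2, 0.0, 0.4]
opening: 0.8
```

Call:
move_arm([
  {"gripper":80,"x":0,"y":0,"z":-3,"roll":0},
  {"gripper":80,"x":0,"y":0,"z":0,"roll":0},
  {"gripper":80,"x":0,"y":0,"z":0,"roll":0},
])

```text
time_s: 13.02
eef_pos: [0.6373, 0.2142, 0.4113]
eef_rot: [0.0, 0.999, -0.037, -0.0]
wrist_force: [-0.4, -0.2, -0.2]
opening: 0.801
```

Run:
```python
from h import *
import cv2
st();a=pic("s7","scene",330,490,190,340,3.5);cv2.imwrite("pics/c7.png",a)
d=cv2.absdiff(cv2.imread("pics/raw_s7.png"),cv2.imread("pics/scene0.png"))
print("paddle/pointer diff",d[235:300,408:462].mean(),"spare diff",d[200:305,130:270].mean())
```

```text
t 13.03 g [0.6196 0.2611] z 0.4113 yaw -4.22 F [-0.4 -0.2 -0.2] op 0.801 q [0.15 0.39 1.33 0.   1.42 0.22]
paddle/pointer diff 3.787844254510921 spare diff 8.971587301587302
```

View pics/c7.png

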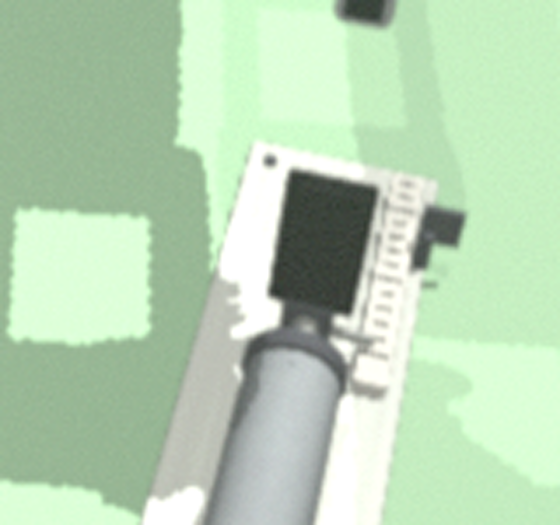

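The paddle is back home: the pointer is at (355,337), the same pixels as before the pull. The gripper is clear above it.

```bash
python3 -c "
from bench import ctrl
print(ctrl.hand_in())"
```

```text
the job is handed in; nothing more can be done
None
```

The check was carried out on the round-barrelled gauge and the job was handed in at about 13 s.

- **Pull and hold:** I gripped the paddle and pulled it out about 77 mm. I held it there for about 2.4 s, and the scene camera showed the pointer level with the marker fin to within about 1 mm.
- **Return and release:** I eased the paddle back in small steps until it met its stop, where the force reversed to about -4.6 N. I then unloaded it, opened the gripper and rose clear.
- **Last checks:** After release the wrist force was about zero, and the pointer was at the same pixels as before the pull, so the paddle is home.
- **Weaker evidence:** The two cameras disagreed by up to 5 mm on some points. The final scene picture also differed from the first around the other gauge (mean 9 levels). I put this down to the arm's shadow, because the arm never went down near that gauge, but I did not look at that area again. The arm hid the marker from the top camera during the hold, so the level check rests on the scene camera and the robot's own position.

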